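# Tip and upend the chopstick cup on the draining tray

### The arm

A 6-joint arm with a two-finger parallel gripper is mounted at the origin on the work surface. World frame = base frame: x ahead of the robot, y to its left, z up, the work surface at z = 0. Lengths are in mm, angles in rad, forces in N, time in s.
With the tool pointing down it reaches from about 350 to 775 mm from the base axis. Payload 7.3 kg.
Tool frame: the origin (TCP) lies midway between the tips of the shut fingers; the grasp point (between the pads) lies 19 mm behind it; z points along the fingers, y is the line along which they close (so a half turn about z gives the same grasp; the last joint's range is limited). The gripper opens to 92 mm and grips with 3 to 60 N. Pads are 19 mm wide; open, the fingers measure 130 mm over their backs; the gripper's body (75 mm by 190 mm) begins 47 mm behind the grasp point.
Start: joints at [1.101, 0.342, 1.524, -0, 1.275, -0.146], TCP at [167.026, 497.742, 226.741] pointing down, gripper open.
Joint ranges: [-2.53, 2.53], [-0.77, 2.02], [0.04, 2.7], [-1, 4.14], [0.28, 2.66], [-3.11, 3.11]. Speed limits (rad/s): [2.57, 2.57, 3.14, 3.14, 3.14, 3.14].

### API

Orientations are given as [roll, pitch, yaw] about the fixed x, y, z axes, in that order (R = Rz(yaw) Ry(pitch) Rx(roll)).
In Python, from plant import get_obs, capture, camera_model, close_job, search_frame, regions_of, pinpoint gives the robot as it stands. The module is installed in compiled form; this text tells all that it offers.
- The arm moves only by the shell command python3 -m pendant 'ROWS'. ROWS is JSON, one flat list of numbers, 7 for each row, row after row: the shift along the tool's x, y, z in units of 30 mm (1.0 is 30 mm), then the turn, a rotation vector about the tool's x, y, z in units of 4 degrees (1.0 is 4 degrees), then the closure, from -1 (fully open) to 1 (shut), so that 0 is half open. In form: [dx, dy, dz, wx, wy, wz, gripper, dx, dy, dz, wx, wy, wz, gripper, ...]. A call has 1 to 12 rows; each row shifts and turns the commanded pose from where the row before left it, along the tool's axes as they then stand; what a row does not reach is not made up. A row lasts 1/10 s, in which the tool goes at most 50 mm and 8.59 degrees, less where a joint would pass 70% of its speed; a pose out of reach is approached as far as the arm can. A call with a number of a shift or a turn outside -1 to 1 is refused whole. A call with a gripper value outside its range is refused whole. The fingers move at their own pace and stop on an object; the grip force is fixed at half the most. Time passes only in rows, so rows that do not move let the fingers close. It gives the time, the measured TCP pose, the force, the opening and the grip force at its end, in the units of the state.
- get_obs(): the state, without advancing time (a new reading comes with each control period).
- capture(name): name is "scene" or "top" or "wrist"; returns the picture (480x640x3 uint8, red, green, blue); there is no depth.
- camera_model(name): a dict with "fov_y" (degrees; the focal length in pixels is half the picture's height over the tangent of half this angle, whatever the lens; pixels are square), "cx", "cy" (the principal point, pixels), "pose" (4x4, takes a point from camera to world coordinates). Camera axes: x right, y up, looking along -z (the intrinsics and any distortion apply to the point x, -y, -z); pixel columns grow to the right and rows downward; lengths in mm; the calibration is good to about 2 mm. A picture is of the moment at which its call begins: read the wrist's pose just before it. camera_model takes no time and is no camera call; for the wrist camera it gives the pose at the moment of the call.
- close_job(): hands the job in; it is judged then, once.
Trained networks look in the newest picture that a camera, given by its name, has taken for a name from the list of things; names that differ only in an ending like _2 or _b are one class to them, and where a whole thing is asked for, a point or a joint stands for the part that bears it (a point fixed in the world has none). Each returns a list of dicts, best first, with "score" (0 to 1); they miss things now and then, are a little off and sometimes report something else, mostly with a low value. They report only what shows in the picture. A call takes as long as a camera call. They do not tell look-alikes from the thing itself.
- search_frame(camera, thing): "location" ([column, row] in pixels, amid what is visible of it).
- regions_of(camera, thing): "pixels" (480x640 bool, what is visible of it) and "location" ([column, row] in pixels, amid what is visible of it).
- pinpoint(camera, thing): "location" ([column, row] in pixels: a listed point, or the origin of a listed thing).
The state is a dict: "time": time; "joint_positions": joint angles; "dq": joint speeds; "tau": joint torques, N m; "tool_pos": TCP position; "tcp_rot": TCP orientation; "contact_force": force on the tool from outside, world axes, zero at the start; "moment": the same for the moment, N m; "grip_width": finger opening in mm; "finger_force": force on a finger pad.
Only numpy, scipy, OpenCV 4.12 (cv2) and the standard library are available. Lean on these libraries where they do the work, as an engineer would, in place of code of your own. Each camera call takes 0.05 s, during which the arm holds its last target. There are 200 camera calls.

### The job

The green chopstick cup has been rinsed and must drain upside down. Without lifting it, tip it over on to its side on the table and let go; then take hold of it afresh, turn it mouth down, set it (do not drop it) on the free part of the white draining tray, and leave it there square and flush against the tray's blue stop rail. Leave everything else where it is.

Things in the scene. Friction and masses are not known exactly. Their poses are not given: they have to be found in the camera images.
- cup: Green square cup, 56 x 56 mm, 105 mm tall, walls 4 mm, floor 6 mm, 0.10 to 0.21 kg. Origin at the centre of its closed end; z points from there to the open mouth, x and y are normal to its flat sides. Starts upright, mouth up; pushed high on a side it tips over the opposite edge, not slides. Jar, shaker and bowl stand close on three sides in any order; the fourth is open.
- tray: White draining tray, fixed to the table, 180 mm (its x) x 260 mm (its y). Origin at the centre of its underside, z up. Flat tops of its ribs, which run along x, at z = 12 mm; a blue stop rail 15 mm thick and 36 mm high stands along the whole +x edge, its inner face at x = +75 mm. Open on the other three sides.
- cup2: Yellow cup of the same size (56 x 56 x 105 mm), already mouth down on the tray, within 20 mm of the rail and within 50 mm of the tray's middle along y: there is room for one more cup beside it, on its wider side. Origin at the centre of its rim, on the ribs; z up. Bystander.
- jar: Clear acrylic jar with a black twist cap, 74 mm diameter, 98 mm tall. Origin at the centre of its underside. Bystander.
- shaker: Amber glass shaker with a steel cap, 50 mm diameter, 90 mm tall. Origin at the centre of its underside. Bystander.
- bowl: Small blue bowl, 90 mm diameter, 40 mm tall. Origin at the centre of its underside. Bystander.
- plate: Red melamine plate, 200 mm diameter, 22 mm tall. Origin at the centre of its underside. Bystander.
- chopsticks: Stack of three bamboo chopstick pairs lying along its x axis, 230 x 18 x 21 mm. Origin at the centre of its underside. Bystander.
- tong: Stainless tong lying along its x axis, about 230 x 80 x 22 mm. Origin at the centre of its underside. Bystander.
- burner_front (a point): Middle of the upper edge of the front (robot side) face of the black induction burner with its black toggle switch, which is fixed at the back of the table: 360 mm wide along the point's y, reaching back 300 mm along its x, 60 mm high, 75 mm at the switch. Bystander.
Things that resemble listed ones, but are neither listed nor needed, are in the scene too. Several things have the shape of the cup; the one meant has the colours described above.

How it is judged (in metres and radians):
On the way:
1. the green cup lies on its side on the table, at rest and let go of (angle between cup's own z axis and vertical between 1.4 and 1.74 rad and height (world z) of cup between 0.02 and 0.036 m and linear speed of cup below 0.03 m/s and contact force between the fingers and cup below 0.1 N), for 0.2 s.
At the end, for the whole second after the job is handed in: The green cup stands mouth down on the tray's ribs (within 0.09 rad of upright), a flat side against the blue rail (centre within 5 mm of touching, square to it within 0.12 rad), centre at least 20 mm inside the tray's ends, at rest (angle between cup's own z axis and vertical above 3.05 rad and z of cup in the frame of tray between 0.111 and 0.122 m and x of cup in the frame of tray between 0.042 and 0.052 m and y of cup in the frame of tray between -0.11 and 0.11 m and (angle between the x axis of cup and the x axis of tray, either way round below 0.12 rad or angle between the y axis of cup and the x axis of tray, either way round below 0.12 rad) and linear speed of cup below 0.02 m/s).
It fails at once if the green cup is lifted while still mouth up, instead of tipped over its lower edge (height (world z) of cup above 0.045 m and angle between cup's own z axis and vertical below 1.2 rad).
It fails at once if the green cup is dropped on to the tray (horizontal distance between cup and tray below 0.15 m and angle between cup's own z axis and vertical above 2.4 rad and contact force between the fingers and cup below 0.02 N and linear speed of cup above 0.4 m/s).
It fails at once if one of the other loose things (yellow cup, plate, jar, shaker, bowl, chopsticks, tong) is moved more than 15 mm (distance of any of cup2, plate, jar, shaker, bowl, chopsticks, tong from where it was at the start of the episode above 0.015 m).
It also fails if it takes over 72 s, if anything falls off the work surface, if the arm or the gripper's body presses on something with over 40 N, if the wrist force passes 120 N, or if a joint passes its speed limit or range.

## Working session

There is one attempt and no reset: what is moved stays moved. The work goes in short steps, Python scripts to look and compute and a shell command to move; the robot and the scene stay as the last step left them, time stands still between calls to the robot, and variables do not carry over. Pictures are saved under pics/ and viewed, at most 10 in all, crops included, and the job is handed in when it is done.

```bash
mkdir -p pics; cat > h.py <<'E'
import numpy as np, cv2
from plant import *
def ray(cam,px,M=None):
    M=M or camera_model(cam); f=240/np.tan(np.radians(M['fov_y'])/2)
    P=np.array(M['pose']); d=np.array([(px[0]-M['cx'])/f,-(px[1]-M['cy'])/f,-1.])
    return P[:3,3],P[:3,:3]@d
def atz(cam,px,z,M=None):
    o,d=ray(cam,px,M); return o+d*(z-o[2])/d[2]
def proj(cam,p,M=None):
    M=M or camera_model(cam); f=240/np.tan(np.radians(M['fov_y'])/2)
    P=np.array(M['pose']); c=P[:3,:3].T@(np.array(p)-P[:3,3])
    return np.array([M['cx']+f*c[0]/-c[2],M['cy']-f*c[1]/-c[2]])
def save(n,im): cv2.imwrite(f'pics/{n}.png',im[:,:,::-1])
E
python3 - <<'E'
from h import *
for c in ['top','scene']:
    save(c+'0',capture(c)); M=camera_model(c); print(c,{k:(np.round(v,3).tolist() if k=='pose' else v) for k,v in M.items()})
    for t in ['cup','cup2','tray','jar','shaker','bowl']:
        print(c,t,[(np.round(r['location']).tolist(),round(r['score'],2),np.round(atz(c,r['location'],0)[:2]).tolist()) for r in pinpoint(c,t)])
o=get_obs();print(o)
E
```

```text
top {'fov_y': 57.36158093720637, 'cx': 323.0796470280467, 'cy': 239.70697783913738, 'pose': [[-0.016, 0.994, -0.106, 488.502], [-1.0, -0.014, 0.016, -4.721], [0.014, 0.107, 0.994, 990.141], [0.0, 0.0, 0.0, 1.0]]}
top cup [([372.0, 333.0], 0.97, [385.0, -126.0]), ([301.0, 279.0], 0.84, [506.0, 31.0]), ([345.0, 204.0], 0.66, [677.0, -71.0]), ([469.0, 241.0], 0.63, [587.0, -354.0])]
top cup2 [([372.0, 333.0], 0.97, [385.0, -126.0]), ([301.0, 279.0], 0.84, [506.0, 31.0]), ([345.0, 204.0], 0.66, [677.0, -71.0]), ([469.0, 241.0], 0.63, [587.0, -354.0])]
top tray [([470.0, 257.0], 0.76, [550.0, -355.0])]
top jar [([248.0, 316.0], 0.72, [427.0, 148.0]), ([268.0, 154.0], 0.27, [797.0, 105.0])]
top shaker [([318.0, 328.0], 0.8, [397.0, -6.0]), ([456.0, 185.0], 0.48, [717.0, -330.0])]
top bowl [([357.0, 275.0], 0.83, [514.0, -96.0])]
scene {'fov_y': 52.21150313160075, 'cx': 326.0952286332473, 'cy': 245.20391497448077, 'pose': [[-0.167, -0.571, 0.804, 1479.566], [0.986, -0.114, 0.123, 121.978], [0.021, 0.813, 0.582, 699.485], [0.0, 0.0, 0.0, 1.0]]}
scene cup [([299.0, 215.0], 0.98, [392.0, -121.
[... 555 characters left out ...]
': 0.7, 'joint_positions': array([ 1.10102888e+00,  3.41976074e-01,  1.52413341e+00,  3.18431820e-06,
        1.27539677e+00, -1.45979720e-01]), 'dq': array([ 1.39587998e-03,  9.12242013e-05, -8.07852290e-04, -2.95276899e-04,
       -5.14120608e-04, -1.24413865e-04]), 'tau': array([ 1.67178300e-04, -4.31020689e+01, -2.44448000e+01,  7.18654948e-02,
        4.80926712e-02, -7.47702018e-06]), 'tool_pos': array([167.00373886, 497.73420982, 226.74125186]), 'tcp_rot': array([3.14150673e+00, 9.55334895e-06, 2.81780400e+00]), 'contact_force': array([ 0.3735334 , -0.23035454, -0.08899964]), 'moment': array([ 0.00067036, -0.0163084 , -0.00212092]), 'finger_force': 0.0, 'grip_width': 91.9201313001478}
```

View pics/top0.png

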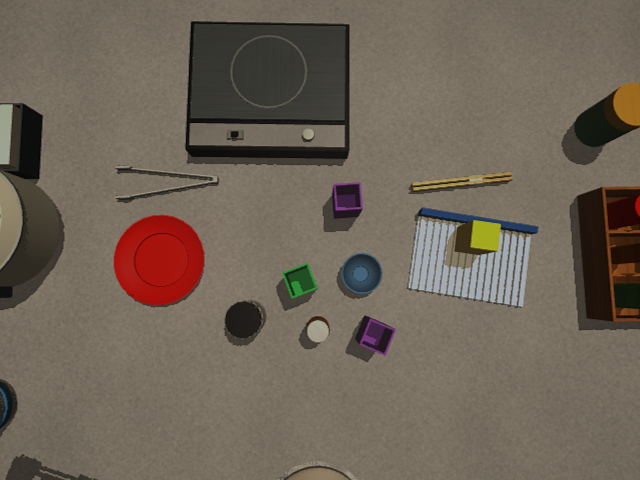

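View pics/scene0.png

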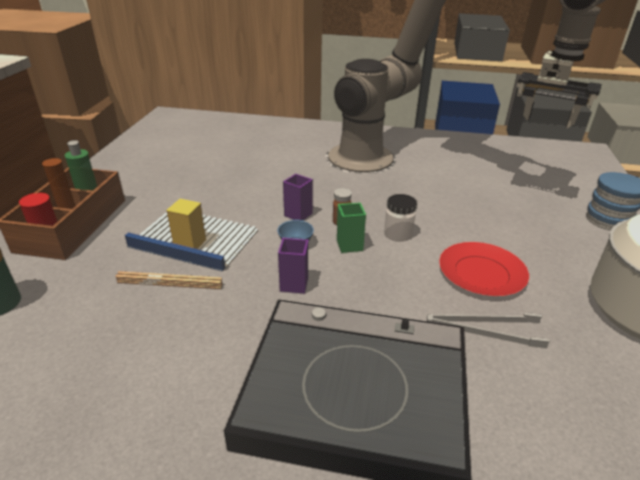

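The pictures show cup shapes at top-view pixels (300,281) green, (347,200) purple, (376,335) purple and (485,237) yellow. The green one at (300,281) is the cup meant, with the jar at (244,320), shaker at (318,330) and bowl at (361,274) close around it. The yellow one sits on the tray by the blue rail and is cup2. I'll confirm this in a crop and measure.

```bash
python3 - <<'E'
from h import *
im=capture('top'); save('crop1',cv2.resize(im[190:380,210:550],None,fx=2.3,fy=2.3,interpolation=cv2.INTER_CUBIC))
hsv=cv2.cvtColor(im,cv2.COLOR_RGB2HSV)
def rect(lo,hi,z,name,reg=None):
    m=cv2.inRange(hsv,lo,hi)
    if reg is not None: k=np.zeros_like(m);k[reg[1]:reg[3],reg[0]:reg[2]]=1;m=m*k
    c=max(cv2.findContours(m,cv2.RETR_EXTERNAL,cv2.CHAIN_APPROX_NONE)[0],key=cv2.contourArea)[:,0]
    w=np.array([atz('top',p,z)[:2] for p in c]).astype(np.float32)
    r=cv2.minAreaRect(w); print(name,np.round(r[0],1),np.round(r[1],1),round(r[2],1)); return r
rect((45,120,40),(85,255,255),105,'green@105',(270,250,330,310))
rect((22,150,150),(35,255,255),105,'yellow@117',(440,200,540,270))
rect((100,120,40),(125,255,255),36,'rail@36',(400,190,550,250))
rect((0,0,130),(179,60,255),12,'ribs@12',(400,205,545,310))
for t,z in [('jar',98),('shaker',90),('bowl',40)]:
    r=regions_of('top',t)[0]; ys,xs=np.nonzero(r['pixels']); print(t,r['location'],np.round(atz('top',r['location'],z/2)[:2]))
E
```

```text
green@105 [502.1  30.5] [55.2 55.7] 20.2
yellow@117 [ 588.3 -350.1] [54.7 55.3] 81.0
rail@36 [ 629.3 -364.8] [258.9  14.5] 79.8
ribs@12 [ 554.1 -262.3] [ 86.  157.7] 79.8
jar [243.4, 318.7] [424. 151.]
shaker [316.4, 328.9] [400.  -3.]Traceback (most recent call last):
  File "<stdin>", line 15, in <module>
IndexError: list index out of range
```

View pics/crop1.png

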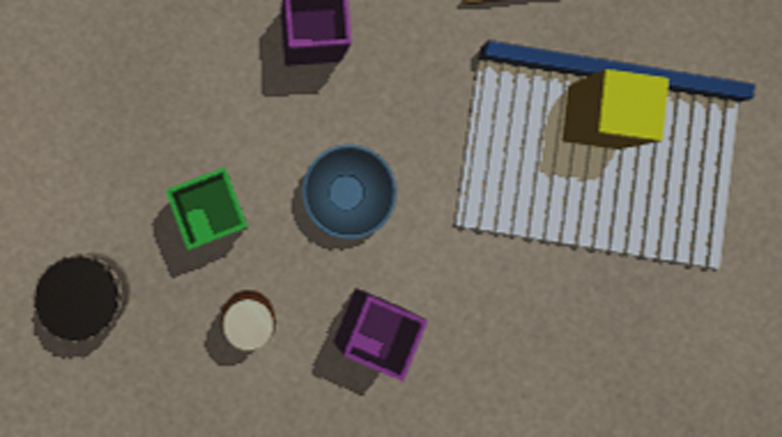

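The crop confirms the green cup, with white tray, yellow cup2 and blue rail as described. The open side is at +20°, opposite the shaker. I'll write a planner helper that expresses a target pose as one repeated row.

```bash
cat >> h.py <<'E'
from scipy.spatial.transform import Rotation as Ro
from scipy.linalg import logm,expm
def pose(p,R): T=np.eye(4);T[:3,:3]=R;T[:3,3]=p;return T
def cur(): o=get_obs(); return pose(o['tool_pos'],Ro.from_euler('xyz',o['tcp_rot']).as_matrix())
def tool(head,down,flip=0):
    "tool z at heading (deg), `down` deg below horizontal; x_t lies in the vertical plane, pointing back(flip 0)/forward(1) when down=90"
    h,a=np.radians([head,down]); f=np.array([np.cos(h),np.sin(h),0]); k=np.array([0,0,1.])
    z=np.cos(a)*f-np.sin(a)*k; x=-(np.sin(a)*f+np.cos(a)*k); x=-x if flip else x
    return np.c_[x,np.cross(z,x),z]
def plan(p,R,N=None,T0=None):
    T0=cur() if T0 is None else T0; D=np.linalg.inv(T0)@pose(p,R)
    w=Ro.from_matrix(D[:3,:3]).as_rotvec(degrees=True)
    if N is None: N=int(np.ceil(max(np.linalg.norm(D[:3,3])/29,np.abs(w).max()/4,1)*1.08))
    S=expm(logm(D).real/N); r=np.r_[S[:3,3]/30,Ro.from_matrix(S[:3,:3]).as_rotvec(degrees=True)/4]
    mid=T0@np.linalg.matrix_power(S,N//2)
    print('N',N,'row',np.round(r,3).tolist(),'mid',np.round(mid[:3,3]))
E
python3 - <<'E'
from h import *
print(np.round(cur(),2))
plan([455,13,185],tool(20.2,90))
E
```

```text
[[-9.5000e-01  3.2000e-01  0.0000e+00  1.6703e+02]
 [ 3.2000e-01  9.5000e-01  0.0000e+00  4.9775e+02]
 [-0.0000e+00  0.0000e+00 -1.0000e+00  2.2675e+02]
 [ 0.0000e+00  0.0000e+00  0.0000e+00  1.0000e+00]]
N 22 row [-0.445, -0.748, 0.063, 0.0, 0.0, -0.44] mid [270. 231. 206.]
```

```bash
python3 -m pendant '[-0.7,-0.6,0.07,0,0,0,1,-0.7,-0.6,0.07,0,0,0,1,-0.7,-0.6,0.07,0,0,0,1,-0.7,-0.6,0.07,0,0,0,1,-0.7,-0.6,0.07,0,0,0,1,-0.7,-0.6,0.07,0,0,0,1,-0.7,-0.6,0.07,0,0,0,1,-0.7,-0.6,0.07,0,0,0,1,-0.7,-0.6,0.07,0,0,0,1,-0.7,-0.6,0.07,0,0,0,1]'
python3 -m pendant '[-0.7,-0.6,0.07,0,0,0,1,-0.7,-0.6,0.07,0,0,0,1,-0.7,-0.6,0.07,0,0,0,1,-0.7,-0.6,0.07,0,0,0,1,-0.7,-0.6,0.07,0,0,0,1,-0.7,-0.6,0.07,0,0,0,1,-0.7,-0.6,0.07,0,0,0,1,-0.7,-0.6,0.07,0,0,0,1,-0.7,-0.6,0.07,0,0,0,1,-0.7,-0.6,0.07,0,0,0,1]'
python3 -m pendant '[0,0,0,0,0,-1,1,0,0,0,0,0,-1,1,0,0,0,0,0,-1,1,0,0,0,0,0,-1,1,0,0,0,0,0,-1,1,0,0,0,0,0,-1,1,0,0,0,0,0,-1,1,0,0,0,0,0,-1,1,0,0,0,0,0,-1,1,0,0,0,0,0,-0.7,1]'
python3 - <<'E'
from h import *
o=get_obs();print(o['time'],o['tool_pos'],o['tcp_rot'],o['joint_positions'],o['grip_width'])
im=capture('wrist');save('w1',im)
plan([455,13,185],tool(20.2,90)); plan([455,13,85],tool(20.2,90))
E
```

```text
time: 1.9
tool_pos: [309.3, 259.3, 205.8]
tcp_rot: [3.141, 0.0, 2.818]
contact_force: [-0.2, 0.5, 0.3]
grip_width: 16.5
finger_force: 0.0
time: 2.9
tool_pos: [451.2, 21.7, 184.7]
tcp_rot: [3.141, 0.0, 2.818]
contact_force: [0.4, -0.5, -0.0]
grip_width: 0.3
finger_force: 0.0
time: 3.9
tool_pos: [450.7, 22.8, 184.8]
tcp_rot: [-3.142, 0.0, -2.786]
contact_force: [0.0, 0.2, -0.3]
grip_width: 0.5
finger_force: 0.0
3.9 [450.70098091  22.8173218  184.78168343] [-3.14154973e+00  2.42817488e-04 -2.78557030e+00] [-1.19585344e-01  2.50273184e-01  1.78139169e+00  8.15405964e-05
  1.10969226e+00 -2.04644029e+00] 0.4610447662132359
N 2 row [-0.01, -0.178, -0.003, -0.0, 0.002, 0.038] mid [453.  18. 185.]
N 4 row [-0.005, -0.089, 0.832, -0.0, 0.001, 0.019] mid [453.  18. 135.]
```

View pics/w1.png

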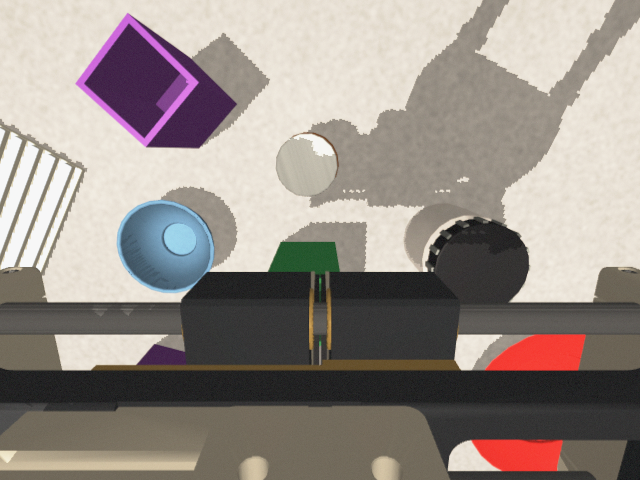

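The wrist view shows the shaker cap at (307,163) and the green cup's side at (305,258), partly hidden by the shut fingers at (320,320). I'll check the shaker's position against that.

```bash
python3 - <<'E'
from h import *
M=camera_model('wrist'); print(np.round(M['pose'],2).tolist(),M['fov_y'])
for px,z in [((307,163),90),((282,243),0),((337,243),0),((479,262),98)]: print(px,np.round(atz('wrist',px,z,M)))
c=np.array([502,30.5]);d=np.array([.938,.345]);n=np.array([-.345,.938])
for a,z in [(-28,0),(-28,105)]:
  for b in (-28,28): print(a,b,z,proj('wrist',[*(c+a*d+b*n),z],M))
E
```

```text
[[-0.35, -0.91, -0.24, 387.25], [0.94, -0.34, -0.09, -0.81], [0.0, -0.25, 0.97, 343.05], [0.0, 0.0, 0.0, 1.0]] 69.8590727717547
(307, 163) [398.  -6.  90.]
(282, 243) [487.  -4.   0.]
(337, 243) [467.  49.   0.]
(479, 262) [421. 140.  98.]
-28 -28 0 [281.68523535 241.2059275 ]
-28 28 0 [335.90553679 241.50129592]
-28 -28 105 [266.62014477 277.50491193]
-28 28 105 [342.60755782 277.89677048]
```

```bash
python3 -m pendant '[0,-0.1,0.83,0,0,0,1,0,-0.1,0.83,0,0,0,1,0,-0.1,0.83,0,0,0,1,0,-0.05,0.83,0,0,0,1,0,0,0,0,0,0,1]'
python3 -m pendant '[-0.3,0,0,0,0,0,1,-0.3,0,0,0,0,0,1,-0.3,0,0,0,0,0,1,-0.3,0,0,0,0,0,1,-0.2,0,0,0,0,0,1,-0.2,0,0,0,0,0,1]'
python3 -m pendant '[-0.15,0,0,0,0,0,1,-0.15,0,0,0,0,0,1,-0.15,0,0,0,0,0,1,-0.15,0,0,0,0,0,1,-0.15,0,0,0,0,0,1,-0.15,0,0,0,0,0,1]'
python3 - <<'E'
from h import *
capture('scene')
for c in ['scene']:
    im=capture(c); save('s2',cv2.resize(im[160:320,220:460],None,fx=3,fy=3))
E
```

```text
time: 4.45
tool_pos: [452.4, 13.1, 82.8]
tcp_rot: [3.139, -0.005, -2.789]
contact_force: [0.3, -0.2, -0.3]
grip_width: 0.8
finger_force: 0.0
time: 5.05
tool_pos: [500.1, 29.9, 85.3]
tcp_rot: [-3.141, 0.001, -2.788]
contact_force: [-0.6, 0.1, -0.0]
grip_width: 0.2
finger_force: 0.2
time: 5.65
tool_pos: [525.0, 39.1, 85.1]
tcp_rot: [3.141, -0.0, -2.788]
contact_force: [-0.7, -0.7, 0.5]
grip_width: 0.5
finger_force: 0.0
```

View pics/s2.png

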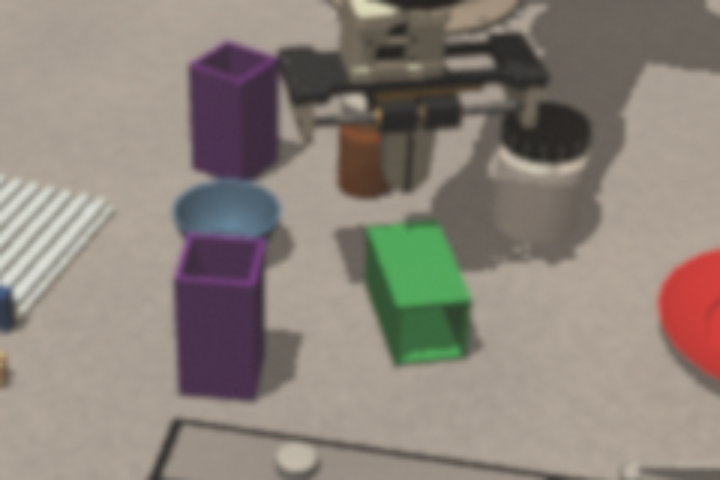

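The cup lies on its side with its mouth pointing away from the robot, and the fingers are clear of it. A 45° grasp here would put the gripper body within a few mm of the jar and bowl, so I'll slide the lying cup about 60 mm further out along the open side first.

```bash
python3 -m pendant '[0.4,0,0,0,0,0,1,0.4,0,0,0,0,0,1,0,0,0.6,0,0,0,1,0,0,0.6,0,0,0,1,0,0,0.43,0,0,0,1,0,0,0,0,0,0,1]'
python3 -m pendant '[-0.2,0,0,0,0,0,1,-0.2,0,0,0,0,0,1,-0.2,0,0,0,0,0,1,-0.2,0,0,0,0,0,1,-0.2,0,0,0,0,0,1,-0.2,0,0,0,0,0,1,-0.2,0,0,0,0,0,1,-0.2,0,0,0,0,0,1,-0.2,0,0,0,0,0,1,-0.2,0,0,0,0,0,1,-0.2,0,0,0,0,0,1,-0.2,0,0,0,0,0,1]'
python3 -m pendant '[-0.15,0,0,0,0,0,1,-0.1,0,0,0,0,0,1,0.5,0,-0.3,0,0,0,1,0.8,0,-0.8,0,0,0,1,0.8,0,-0.8,0,0,0,1,0.8,0,-0.8,0,0,0,-1,0.7,0,-0.8,0,0,0,-1,0.3,0,-0.5,0,0,0,-1,0,0,0,0,0,0,-1]'
python3 - <<'E'
from h import *
im=capture('top'); hsv=cv2.cvtColor(im,cv2.COLOR_RGB2HSV)
m=cv2.inRange(hsv,(45,110,60),(85,255,255)); m[:,:200]=0;m[:,420:]=0
save('t3',cv2.resize(im[180:360,210:450],None,fx=3,fy=3)); 
c=max(cv2.findContours(m,0,1)[0],key=cv2.contourArea)[:,0]
for z in (0,56):
  w=np.array([atz('top',p,z)[:2] for p in c],np.float32); r=cv2.minAreaRect(w); print(z,r, cv2.boxPoints(r).round().tolist())
E
```

```text
time: 6.35
tool_pos: [500.8, 30.7, 34.8]
tcp_rot: [3.14, -0.003, -2.788]
contact_force: [0.0, 0.1, 0.9]
grip_width: 0.3
finger_force: 0.0
time: 7.55
tool_pos: [570.2, 55.7, 36.2]
tcp_rot: [3.142, 0.0, -2.788]
contact_force: [-2.4, -0.3, 1.4]
grip_width: 0.3
finger_force: 1.0
time: 8.45
tool_pos: [467.8, 17.3, 158.4]
tcp_rot: [-3.139, 0.005, -2.789]
contact_force: [0.5, -0.2, -0.8]
grip_width: 27.5
finger_force: 0.0
0 ((645.1703491210938, 85.43018341064453), (112.63536834716797, 59.3646125793457), 20.17511558532715) [[582.0, 94.0], [603.0, 38.0], [708.0, 77.0], [688.0, 133.0]]
56 ((636.3095703125, 80.33147430419922), (106.26502227783203, 56.00709533691406), 20.17511749267578) [[577.0, 88.0], [596.0, 36.0], [696.0, 72.0], [677.0, 125.0]]
```

View pics/t3.png

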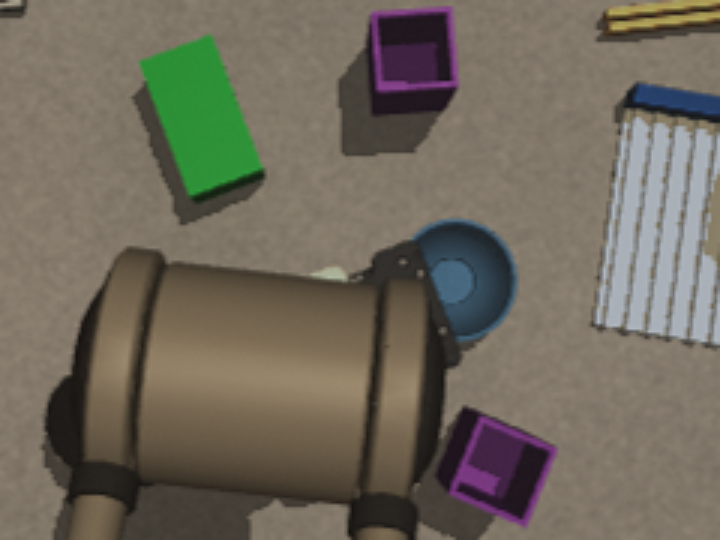

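```bash
python3 - <<'E'
from h import *
R=tool(20.2,45); z=R[:,2]; g=np.array([610,70.5,36]); t=g+19*z; pre=t-110*z
print(t,pre); plan(pre,R); plan(t,R,T0=pose(pre,R))
E
```

```text
[622.60868083  75.13909126  22.56497116] [549.61105498  48.28119448 100.34671709]
N 13 row [-0.162, 0.002, 0.221, -0.001, -0.862, 0.001] mid [500.  30. 122.]
N 5 row [0.0, 0.0, 0.733, 0.0, -0.0, -0.0] mid [579.  59.  69.]
```

```bash
python3 -m pendant '[-0.17,0,0.22,0,-0.93,0,-1,-0.17,0,0.22,0,-0.93,0,-1,-0.17,0,0.22,0,-0.93,0,-1,-0.17,0,0.22,0,-0.93,0,-1,-0.17,0,0.22,0,-0.93,0,-1,-0.17,0,0.22,0,-0.93,0,-1,-0.17,0,0.22,0,-0.93,0,-1,-0.17,0,0.22,0,-0.93,0,-1,-0.17,0,0.22,0,-0.93,0,-1,-0.17,0,0.22,0,-0.93,0,-1,-0.17,0,0.22,0,-0.93,0,-1,-0.17,0,0.22,0,-0.93,0,-1]'
python3 -m pendant '[0,0,0,0,0,0,-1,0,0,0,0,0,0,-1]'
python3 - <<'E'
from h import *
R=tool(20.2,45); z=R[:,2]; g=np.array([610,70.5,36]); t=g+19*z; pre=t-110*z
plan(pre,R); plan(t,R); o=get_obs(); print(o['joint_positions'])
im=capture('wrist'); save('w4',im); M=camera_model('wrist'); d=np.array([.938,.345,0]);n=np.array([-.345,.938,0]); B=np.array([586.6,62,0])
for a in (0,105):
  for b in (-28,28): print(a,b,np.round(proj('wrist',B+a*d+b*n+[0,0,56],M)))
E
```

```text
time: 9.7
tool_pos: [564.0, 61.9, 157.8]
tcp_rot: [3.133, 0.678, -2.816]
contact_force: [-0.1, -0.2, -0.4]
grip_width: 91.9
finger_force: 0.0
time: 9.9
tool_pos: [563.0, 61.8, 157.5]
tcp_rot: [3.133, 0.677, -2.814]
contact_force: [-0.1, 0.4, -0.7]
grip_width: 91.5
finger_force: 0.0
N 3 row [0.559, -0.095, 0.356, -0.04, -0.516, -0.09] mid [558.  57. 139.]
N 6 row [0.243, -0.044, 0.786, -0.02, -0.258, -0.045] mid [591.  68.  89.]
[-0.2178418   0.27299972  2.09880777  1.11972811  0.37795261 -3.10431533]
0 -28 [269. 183.]
0 28 [346. 181.]
105 -28 [284. 262.]
105 28 [342. 261.]
```

View pics/w4.png

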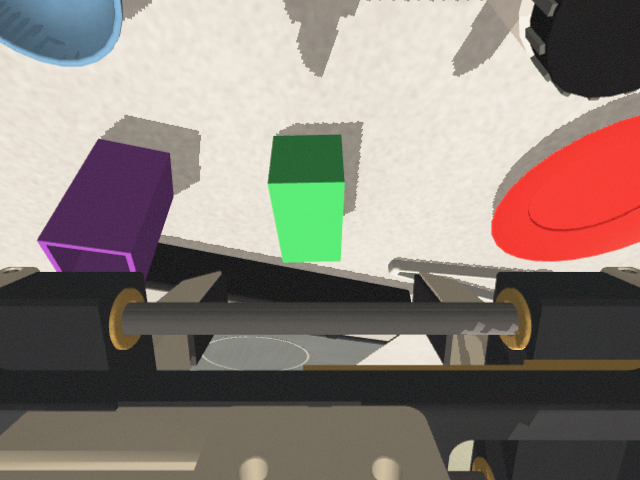

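The view matches the prediction: the cup's upper face spans (269..346, 182) to (342, 262). However joint 6 has run to its limit, because this tilt lies close to the wrist singularity. I'll fit the kinematics from the readings so I can choose a tilt that stays in range.

```bash
cat > kin.py <<'E'
from h import *
from scipy.optimize import least_squares
D=[([1.10102888,.341976074,1.52413341,0,1.27539677,-.14597972],[167.004,497.734,226.741],[3.14150673,0,2.817804]),
([-.119585344,.250273184,1.78139169,0,1.10969226,-2.04644029],[450.701,22.817,184.782],[-3.14154973,.00024,-2.7855703])]
Z=lambda a:Ro.from_euler('z',a).as_matrix()
Y=lambda a:Ro.from_euler('y',a).as_matrix()
def fk(q,p,s4=1,s6=1,c=np.pi/2):
    h,a1,L2,L3,e,Lt,lat=p
    A=Z(q[0]); B=A@Y(q[1]); C=B@Y(q[2])
    W=A@[a1,lat,h]+B@[0,0,L2]+C@[e,0,L3]
    R=C@Z(s4*q[3])@Y(q[4])@Z(s6*q[5]+c); return W+R@[0,0,Lt],R
LO=np.array([-2.53,-.77,.04,-1,.28,-3.11]);HI=np.array([2.53,2.02,2.7,4.14,2.66,3.11])
E
python3 - <<'E'
from kin import *
o=get_obs(); D.append((list(o['joint_positions']),list(o['tool_pos']),list(o['tcp_rot'])))
print(D[2])
for s4 in (1,-1):
 for s6 in (1,-1):
  for c in (np.pi/2,-np.pi/2,0,np.pi):
   e=[np.linalg.norm(fk(q,np.zeros(7),s4,s6,c)[1]-Ro.from_euler('xyz',r).as_matrix()) for q,_,r in D]
   if max(e)<.3:
    f=lambda p:np.r_[np.concatenate([fk(q,p,s4,s6,c)[0]-t for q,t,_ in D]),(p-[350,0,400,400,0,230,76])*1e-3]
    s=least_squares(f,[350,0,400,400,0,230,76]);print(s4,s6,c,np.round(e,3),s.x.round(1),s.fun[:9].round(1))
E
```

```text
([np.float64(-0.2182000025963388), np.float64(0.27277920175514375), np.float64(2.099284051307023), np.float64(1.1197716264624364), np.float64(0.3781364282623208), np.float64(-3.104377221274729)], [np.float64(562.7288618984012), np.float64(61.7374327658073), np.float64(157.45162648285984)], [np.float64(3.1331083982205707), np.float64(0.6769338172526451), np.float64(-2.814252085587485)])
1 1 1.5707963267948966 [0. 0. 0.] [222.9   0.  506.2 379.6  46.5 318.1  76.4] [-0.  0. -0.  0. -0.  0. -0.  0. -0.]
```

```bash
cat >> kin.py <<'E'
P=np.array([222.9,0,506.2,379.6,46.5,318.1,76.4])
def ik(p,R,n=40,seed=0,near=None):
    rng=np.random.default_rng(seed); out=[]
    for i in range(n):
        q0=near if near is not None and i==0 else np.array([np.arctan2(p[1],p[0])-.15,.3+.3*rng.normal(),1.9+.3*rng.normal(),rng.uniform(-1,4.1),rng.uniform(.3,2),rng.uniform(-3,3)])
        f=lambda q:(lambda t,r:np.r_[(t-p)/100,(r-R).ravel()])(*fk(q,P))
        s=least_squares(f,np.clip(q0,LO+1e-3,HI-1e-3),bounds=(LO,HI),max_nfev=60)
        if s.cost<1e-6 and not any(np.abs(s.x-o).max()<.02 for o in out): out.append(s.x)
    return out
E
cat > ex.py <<'E'
from kin import *
tx=np.array([.984,-.177,0]);ty=np.array([.177,.984,0]);k=np.array([0,0,1.]); O=np.array([548.1,-350.2,0])
def lying(fl,flip,g=np.array([610,70.5,36])):
    R=tool(20.2,fl,flip); return g+19*R[:,2],R
def final(fl,flip,head=-10.2,y=-85,zg=92,off=-8,x=46):
    # tool 90-fl below horizontal
    h=np.radians(head); R=tool(head,90-fl,flip); g=O+x*tx+y*ty+zg*k+off*np.array([np.cos(h),np.sin(h),0]); return g+19*R[:,2],R
if __name__=='__main__':
  for fl in (45,55,65,75):
   for flip in (0,1):
    print(fl,flip,'L',[np.round(q,2).tolist() for q in ik(*lying(fl,flip),n=14)])
    for head in (-10.2,-100.2): print('     F',head,[np.round(q,2).tolist() for q in ik(*final(fl,flip,head),n=14)])
E
python3 ex.py
```

```text
45 0 L [[-0.19, 0.67, 2.11, 2.29, 0.51, 1.95]]
     F -10.2 [[-0.98, 0.68, 1.73, 1.36, 0.55, 2.75]]
     F -100.2 [[-0.47, 0.83, 1.37, -0.98, 0.95, 0.32]]
45 1 L [[-0.19, 0.67, 2.11, 2.29, 0.51, -1.19]]
     F -10.2 [[-0.98, 0.68, 1.73, 1.36, 0.55, -0.39]]
     F -100.2 [[-0.47, 0.83, 1.37, -0.98, 0.95, -2.83]]
55 0 L [[-0.15, 0.62, 2.0, 1.69, 0.28, 2.6]]
     F -10.2 [[-1.03, 0.72, 1.82, 1.77, 0.68, 2.31]]
     F -100.2 []
55 1 L [[-0.15, 0.62, 2.0, 1.69, 0.28, -0.54]]
     F -10.2 [[-1.03, 0.72, 1.82, 1.77, 0.68, -0.83]]
     F -100.2 []
65 0 L [[-0.1, 0.61, 1.87, 0.64, 0.32, -2.6]]
     F -10.2 [[-1.07, 0.79, 1.88, 2.0, 0.88, 2.04]]
     F -100.2 []
65 1 L [[-0.1, 0.61, 1.87, 0.64, 0.32, 0.54]]
     F -10.2 [[-1.07, 0.79, 1.88, 2.0, 0.88, -1.1]]
     F -100.2 []
75 0 L [[-0.06, 0.64, 1.73, 0.2, 0.54, -2.15]]
     F -10.2 [[-1.1, 0.89, 1.91, 2.12, 1.11, 1.87]]
     F -100.2 []
75 1 L [[-0.06, 0.64, 1.73, 0.2, 0.54, 1.0]]
     F -10.2 [[-1.1, 0.89, 1.91, 2.12, 1.11, -1.27]]
     F -100.2 []
```

```bash
cat > sim.py <<'E'
from ex import *
def follow(T0,q,row,N,lab):
    S=pose(np.array(row[:3])*30,Ro.from_rotvec(np.array(row[3:6])*4,degrees=True).as_matrix()); T=T0; qs=[q]
    for i in range(N):
        T=T@S
        s=least_squares(lambda q:(lambda t,r:np.r_[(t-T[:3,3])/100,(r-T[:3,:3]).ravel()])(*fk(q,P)),np.clip(q,LO+1e-4,HI-1e-4),bounds=(LO,HI))
        if s.cost>1e-4: print(lab,'FAIL row',i,s.cost,s.x.round(2),T[:3,3].round()); 
        q=s.x; qs.append(q)
    dq=np.abs(np.diff(qs,axis=0)).max(0)
    print(lab,'end',T[:3,3].round(),q.round(2),'max/row',dq.round(2),'j6rng',np.min(qs,0)[5].round(2),np.max(qs,0)[5].round(2),'j5min',np.min(qs,0)[4].round(2)); return T,q
def rowto(T0,p,R,N):
    S=expm(logm(np.linalg.inv(T0)@pose(p,R)).real/N); return np.r_[S[:3,3]/30,Ro.from_matrix(S[:3,:3]).as_rotvec(degrees=True)/4]
def go(T,q,p,R,N,lab):
    r=rowto(T,p,R,N); print(lab,N,r.round(3).tolist()); return follow(T,q,r,N,lab)
E
cat > s1.py <<'E'
from sim import *
q=get_obs()['joint_positions']; T=cur()
T,q=follow(T,q,[0,0,0,0,0,1],45,'A spin')
t,R=lying(45,1); pre=t-110*R[:,2]
T,q=go(T,q,pre,R,6,'A2 pre')
T,q=go(T,q,t,R,5,'B')
T,q=go(T,q,t+[0,0,224],R,9,'C lift')
T,q=follow(T,q,[0,0,0,0,0,1],45,'D spin')
f,RF=final(45,0)
T,q=go(T,q,f+[-60,60,170],RF,20,'E'); T,q=go(T,q,f+[0,0,110],RF,5,'F');T,q=go(T,q,f,RF,5,'G')
E
python3 s1.py
```

```text
A spin end [563.  62. 157.] [-0.22  0.27  2.1   1.12  0.38  0.04] max/row [0.   0.   0.   0.   0.   0.07] j6rng -3.1 0.04 j5min 0.38
A2 pre 6 [-0.28, 0.047, 0.176, 0.02, 0.259, -0.046]
A2 pre end [550.  48. 100.] [-0.31  0.42  2.27  1.97  0.49 -0.95] max/row [0.02 0.03 0.03 0.16 0.04 0.18] j6rng -0.95 0.04 j5min 0.37
B 5 [-0.0, -0.0, 0.733, 0.0, -0.0, 0.0]
B end [623.  75.  23.] [-0.19  0.67  2.11  2.29  0.51 -1.19] max/row [0.03 0.06 0.04 0.08 0.   0.07] j6rng -1.19 -0.95 j5min 0.49
C lift 9 [0.587, 0.0, -0.587, 0.0, -0.0, 0.0]
C lift end [623.  75. 247.] [-0.19  0.22  1.92  0.94  0.47  0.28] max/row [0.   0.06 0.03 0.18 0.04 0.2 ] j6rng -1.19 0.28 j5min 0.38
D spin FAIL row 41 0.0005875146902307046 [-0.2   0.22  1.94  1.03  0.47  3.11] [623.  75. 247.]
D spin FAIL row 42 0.00169851205721793 [-0.21  0.22  1.96  1.09  0.46  3.11] [623.  75. 247.]
D spin FAIL row 43 0.0033528129103046205 [-0.21  0.22  1.97  1.16  0.46  3.11] [623.  75. 247.]
D spin FAIL row 44 0.005517906676432894 [-0.22  0.22  1.98  1.22  0.45  3.11] [623.  75. 247.]
D spin end [623.  75. 247.] [-0.22  0.22  1.98  1.
[... 2210 characters left out ...]
11] [ 536. -395.  237.]
F FAIL row 1 0.0007177551102841236 [-1.01  0.38  1.77  1.05  0.66  3.11] [ 548. -407.  225.]
F FAIL row 2 0.0005176578527753649 [-1.    0.43  1.74  1.06  0.65  3.11] [ 560. -419.  213.]
F FAIL row 3 0.0003916214572216066 [-0.99  0.47  1.7   1.06  0.64  3.11] [ 572. -431.  201.]
F FAIL row 4 0.00032048742142416135 [-0.99  0.51  1.67  1.07  0.63  3.11] [ 584. -443.  189.]
F end [ 584. -443.  189.] [-0.99  0.51  1.67  1.07  0.63  3.11] max/row [0.01 0.04 0.04 0.   0.02 0.  ] j6rng 3.11 3.11 j5min 0.63
G 5 [0.519, 0.0, 0.519, -0.0, -0.0, -0.0]
G end [ 584. -443.   79.] [-0.98  0.68  1.73  1.36  0.55  2.75] max/row [0.   0.04 0.02 0.07 0.02 0.09] j6rng 2.75 3.11 j5min 0.55
```

```bash
cat > s1.py <<'E'
from sim import *
q=get_obs()['joint_positions']; T=cur()
T,q=follow(T,q,[0,0,0,0,0,1],84,'A spin')
t,R=lying(45,0); pre=t-110*R[:,2]
T,q=go(T,q,pre,R,8,'A2 pre')
T,q=go(T,q,t,R,5,'B')
T,q=go(T,q,t+[0,0,60],R,4,'C lift')
T,q=follow(T,q,[0,0,0,0,0,-1],12,'D spin')
T,q=go(T,q,T[:3,3]+[0,0,150],T[:3,:3],7,'D2 lift')
T,q=follow(T,q,[0,0,0,0,0,-1],33,'D3 spin')
f,RF=final(45,1)
T,q=go(T,q,f+[-60,60,170],RF,20,'E'); T,q=go(T,q,f+[0,0,110],RF,5,'F');T,q=go(T,q,f,RF,5,'G')
E
python3 s1.py
```

```text
A spin end [563.  62. 157.] [-0.22  0.27  2.1   1.12  0.38  2.76] max/row [0.   0.   0.   0.   0.   0.07] j6rng -3.1 2.76 j5min 0.38
A2 pre 8 [0.214, 0.014, 0.131, 0.026, -0.194, 0.715]
A2 pre end [550.  48. 100.] [-0.31  0.42  2.27  1.97  0.49  2.19] max/row [0.02 0.02 0.02 0.12 0.03 0.08] j6rng 2.19 2.76 j5min 0.38
B 5 [0.0, 0.0, 0.733, 0.0, 0.0, 0.0]
B end [623.  75.  23.] [-0.19  0.67  2.11  2.29  0.51  1.95] max/row [0.03 0.06 0.04 0.08 0.   0.07] j6rng 1.95 2.19 j5min 0.49
C lift 4 [-0.354, -0.0, -0.354, -0.0, 0.0, 0.0]
C lift end [623.  75.  83.] [-0.19  0.53  2.09  2.01  0.42  2.26] max/row [0.   0.04 0.01 0.08 0.03 0.09] j6rng 1.95 2.26 j5min 0.42
D spin end [623.  75.  83.] [-0.19  0.53  2.09  2.01  0.42  1.42] max/row [0.   0.   0.   0.   0.   0.07] j6rng 1.42 2.26 j5min 0.42
D2 lift 7 [-0.338, -0.375, -0.505, -0.0, -0.0, -0.0]
D2 lift end [623.  75. 233.] [-0.19  0.24  1.94  1.01  0.45  2.5 ] max/row [0.   0.05 0.03 0.16 0.03 0.17] j6rng 1.42 2.5 j5min 0.38
D3 spin end [623.  75. 233.] [-0.19  0.24  1.94  1.01  0.45  0.2 ] max/row [0.   0.   0.   0.   0.   0.07] j6rng 0.2 2.5 j5min 0.45
E 20 [-0.153, 0.752, -0.191, -0.269, 0.0, 0.269]
E end [ 524. -383.  249.] [-1.02  0.3   1.81  0.96  0.7   0.07] max/row [0.04 0.01 0.01 0.01 0.01 0.01] j6rng 0.07 0.2 j5min 0.45
F 5 [0.046, 0.323, 0.611, -0.0, -0.0, 0.0]
F end [ 584. -443.  189.] [-0.98  0.51  1.65  1.02  0.64  0.02] max/row [0.01 0.04 0.04 0.02 0.02 0.02] j6rng 0.02 0.07 j5min 0.64
G 5 [-0.519, -0.0, 0.519, -0.0, 0.0, 0.0]
G end [ 584. -443.   79.] [-0.98  0.68  1.73  1.36  0.55 -0.39] max/row [0.   0.04 0.02 0.07 0.03 0.09] j6rng -0.39 0.02 j5min 0.55
```

```bash
python3 -m pendant '[0,0,0,0,0,1,-1,0,0,0,0,0,1,-1,0,0,0,0,0,1,-1,0,0,0,0,0,1,-1,0,0,0,0,0,1,-1,0,0,0,0,0,1,-1,0,0,0,0,0,1,-1,0,0,0,0,0,1,-1,0,0,0,0,0,1,-1,0,0,0,0,0,1,-1,0,0,0,0,0,1,-1,0,0,0,0,0,1,-1]' | head -3
python3 -c "
from h import *
print(get_obs()['joint_positions'])"
```

```text
time: 11.15
tool_pos: [562.7, 61.4, 157.7]
tcp_rot: [2.598, 0.426, 2.51]
[-0.21886106  0.27222771  2.09945442  1.11989614  0.37825416 -2.26375582]
```

As predicted, only joint 6 turns.

```bash
python3 -m pendant '[0,0,0,0,0,1,-1,0,0,0,0,0,1,-1,0,0,0,0,0,1,-1,0,0,0,0,0,1,-1,0,0,0,0,0,1,-1,0,0,0,0,0,1,-1,0,0,0,0,0,1,-1,0,0,0,0,0,1,-1,0,0,0,0,0,1,-1,0,0,0,0,0,1,-1,0,0,0,0,0,1,-1,0,0,0,0,0,1,-1]' >/dev/null
python3 -m pendant '[0,0,0,0,0,1,-1,0,0,0,0,0,1,-1,0,0,0,0,0,1,-1,0,0,0,0,0,1,-1,0,0,0,0,0,1,-1,0,0,0,0,0,1,-1,0,0,0,0,0,1,-1,0,0,0,0,0,1,-1,0,0,0,0,0,1,-1,0,0,0,0,0,1,-1,0,0,0,0,0,1,-1,0,0,0,0,0,1,-1]' >/dev/null
python3 -m pendant '[0,0,0,0,0,1,-1,0,0,0,0,0,1,-1,0,0,0,0,0,1,-1,0,0,0,0,0,1,-1,0,0,0,0,0,1,-1,0,0,0,0,0,1,-1,0,0,0,0,0,1,-1,0,0,0,0,0,1,-1,0,0,0,0,0,1,-1,0,0,0,0,0,1,-1,0,0,0,0,0,1,-1,0,0,0,0,0,1,-1]' >/dev/null
python3 -m pendant '[0,0,0,0,0,1,-1,0,0,0,0,0,1,-1,0,0,0,0,0,1,-1,0,0,0,0,0,1,-1,0,0,0,0,0,1,-1,0,0,0,0,0,1,-1,0,0,0,0,0,1,-1,0,0,0,0,0,1,-1,0,0,0,0,0,1,-1,0,0,0,0,0,1,-1,0,0,0,0,0,1,-1,0,0,0,0,0,1,-1]' >/dev/null
python3 -m pendant '[0,0,0,0,0,1,-1,0,0,0,0,0,1,-1,0,0,0,0,0,1,-1,0,0,0,0,0,1,-1,0,0,0,0,0,1,-1,0,0,0,0,0,1,-1,0,0,0,0,0,1,-1,0,0,0,0,0,1,-1,0,0,0,0,0,1,-1,0,0,0,0,0,1,-1,0,0,0,0,0,1,-1,0,0,0,0,0,1,-1]' >/dev/null
python3 -m pendant '[0,0,0,0,0,1,-1,0,0,0,0,0,1,-1,0,0,0,0,0,1,-1,0,0,0,0,0,1,-1,0,0,0,0,0,1,-1,0,0,0,0,0,1,-1,0,0,0,0,0,1,-1,0,0,0,0,0,1,-1,0,0,0,0,0,1,-1,0,0,0,0,0,1,-1,0,0,0,0,0,1,-1,0,0,0,0,0,0,-1]'
python3 - <<'E'
from sim import *
q=get_obs()['joint_positions']; T=cur(); print(q)
t,R=lying(45,0); pre=t-110*R[:,2]
T,q=go(T,q,pre,R,8,'A2 pre')
E
```

```text
time: 18.35
tool_pos: [562.8, 61.5, 157.8]
tcp_rot: [-2.787, 0.591, -2.215]
contact_force: [-0.2, -0.2, -1.3]
grip_width: 92.0
finger_force: 0.0
[-0.21877145  0.2720669   2.0993156   1.12004973  0.3783358   2.69072881]
A2 pre 8 [0.215, 0.024, 0.133, 0.032, -0.193, 0.838]
A2 pre end [550.  48. 100.] [-0.31  0.42  2.27  1.97  0.49  2.19] max/row [0.02 0.02 0.02 0.11 0.03 0.07] j6rng 2.19 2.69 j5min 0.38
```

```bash
python3 -m pendant '[0.215,0.02,0.13,0.03,-0.19,0.84,-1,0.215,0.02,0.13,0.03,-0.19,0.84,-1,0.215,0.02,0.13,0.03,-0.19,0.84,-1,0.215,0.02,0.13,0.03,-0.19,0.84,-1,0.215,0.02,0.13,0.03,-0.19,0.84,-1,0.215,0.02,0.13,0.03,-0.19,0.84,-1,0.215,0.02,0.13,0.03,-0.19,0.84,-1,0.215,0.02,0.13,0.03,-0.19,0.84,-1,0,0,0,0,0,0,-1]'
python3 - <<'E'
from sim import *
q=get_obs()['joint_positions']; T=cur(); print(q)
t,R=lying(45,0); 
plan(t-110*R[:,2],R,1); plan(t,R,5)
E
```

```text
time: 19.25
tool_pos: [549.0, 47.5, 100.1]
tcp_rot: [3.139, 0.782, -2.79]
contact_force: [-0.2, -0.3, -0.3]
grip_width: 91.8
finger_force: 0.0
[-0.31582066  0.41425399  2.26513506  1.95727771  0.49227286  2.19909501]
N 1 row [-0.024, 0.018, 0.015, 0.018, -0.046, -0.014] mid [549.  47. 100.]
N 5 row [-0.006, 0.003, 0.736, 0.004, -0.009, -0.003] mid [578.  59.  69.]
```

On target, so I approach and grasp.

```bash
python3 -m pendant '[0,0,0.73,0,0,0,-1,0,0,0.73,0,0,0,-1,0,0,0.73,0,0,0,-1,0,0,0.73,0,0,0,-1,0,0,0.73,0,0,0,-1,0,0,0,0,0,0,-1]'
python3 -m pendant '[0,0,0,0,0,0,1,0,0,0,0,0,0,1,0,0,0,0,0,0,1,0,0,0,0,0,0,1,0,0,0,0,0,0,1,0,0,0,0,0,0,1,0,0,0,0,0,0,1,0,0,0,0,0,0,1]'
```

```text
time: 19.85
tool_pos: [623.8, 75.1, 23.2]
tcp_rot: [-3.141, 0.784, -2.785]
contact_force: [-0.5, 0.2, 0.2]
grip_width: 92.1
finger_force: 0.0
time: 20.65
tool_pos: [623.1, 74.2, 25.1]
tcp_rot: [-3.141, 0.786, -2.789]
contact_force: [-3.4, -2.5, 6.1]
grip_width: 56.0
finger_force: 30.0
```

```bash
python3 -m pendant '[-0.2,0,-0.2,0,0,0,1,-0.35,0,-0.35,0,0,0,1,-0.35,0,-0.35,0,0,0,1,-0.35,0,-0.35,0,0,0,1,-0.2,0,-0.2,0,0,0,1,0,0,0,0,0,0,1]'
python3 -m pendant '[0,0,0,0,0,-1,1,0,0,0,0,0,-1,1,0,0,0,0,0,-1,1,0,0,0,0,0,-1,1,0,0,0,0,0,-1,1,0,0,0,0,0,-1,1,0,0,0,0,0,-1,1,0,0,0,0,0,-1,1,0,0,0,0,0,-1,1,0,0,0,0,0,-1,1,0,0,0,0,0,-1,1,0,0,0,0,0,-1,1]'
python3 -m pendant '[-0.34,-0.375,-0.5,0,0,0,1,-0.34,-0.375,-0.5,0,0,0,1,-0.34,-0.375,-0.5,0,0,0,1,-0.34,-0.375,-0.5,0,0,0,1,-0.34,-0.375,-0.5,0,0,0,1,-0.34,-0.375,-0.5,0,0,0,1,-0.34,-0.375,-0.5,0,0,0,1,0,0,0,0,0,0,1]'
python3 - <<'E'
from sim import *
q=get_obs()['joint_positions']; T=cur(); print(q.round(2),T[:3,3].round())
T,q=follow(T,q,[0,0,0,0,0,-1],33,'D3 spin')
f,RF=final(45,1)
T,q=go(T,q,f+[-60,60,170],RF,20,'E')
E
```

```text
time: 21.25
tool_pos: [623.1, 74.4, 86.9]
tcp_rot: [-3.14, 0.787, -2.787]
contact_force: [-0.2, 0.7, -2.6]
grip_width: 56.0
finger_force: 30.0
time: 22.45
tool_pos: [622.3, 74.4, 84.7]
tcp_rot: [-2.504, 0.491, -1.783]
contact_force: [0.6, -0.1, -2.2]
grip_width: 56.1
finger_force: 30.0
time: 23.25
tool_pos: [624.5, 75.1, 237.6]
tcp_rot: [-2.498, 0.493, -1.782]
contact_force: [0.1, -0.7, -1.7]
grip_width: 55.7
finger_force: 30.0
[-0.19  0.24  1.94  1.    0.45  2.52] [624.  75. 238.]
D3 spin end [624.  75. 238.] [-0.19  0.24  1.94  1.    0.45  0.22] max/row [0.   0.   0.   0.   0.   0.07] j6rng 0.22 2.52 j5min 0.45
E 20 [-0.162, 0.751, -0.188, -0.269, -0.003, 0.27]
E end [ 524. -383.  249.] [-1.02  0.3   1.81  0.96  0.7   0.07] max/row [0.04 0.01 0.01 0.   0.01 0.01] j6rng 0.07 0.22 j5min 0.45
```

```bash
python3 -m pendant '[0,0,0,0,0,-1,1,0,0,0,0,0,-1,1,0,0,0,0,0,-1,1,0,0,0,0,0,-1,1,0,0,0,0,0,-1,1,0,0,0,0,0,-1,1,0,0,0,0,0,-1,1,0,0,0,0,0,-1,1,0,0,0,0,0,-1,1,0,0,0,0,0,-1,1,0,0,0,0,0,-1,1,0,0,0,0,0,-1,1]' >/dev/null
python3 -m pendant '[0,0,0,0,0,-1,1,0,0,0,0,0,-1,1,0,0,0,0,0,-1,1,0,0,0,0,0,-1,1,0,0,0,0,0,-1,1,0,0,0,0,0,-1,1,0,0,0,0,0,-1,1,0,0,0,0,0,-1,1,0,0,0,0,0,-1,1,0,0,0,0,0,-1,1,0,0,0,0,0,-1,1,0,0,0,0,0,-1,1]' >/dev/null
python3 -m pendant '[0,0,0,0,0,-1,1,0,0,0,0,0,-1,1,0,0,0,0,0,-1,1,0,0,0,0,0,-1,1,0,0,0,0,0,-1,1,0,0,0,0,0,-1,1,0,0,0,0,0,-1,1,0,0,0,0,0,-1,1,0,0,0,0,0,-1,1,0,0,0,0,0,0,1]'
python3 -m pendant '[-0.16,0.75,-0.19,-0.27,0,0.27,1,-0.16,0.75,-0.19,-0.27,0,0.27,1,-0.16,0.75,-0.19,-0.27,0,0.27,1,-0.16,0.75,-0.19,-0.27,0,0.27,1,-0.16,0.75,-0.19,-0.27,0,0.27,1,-0.16,0.75,-0.19,-0.27,0,0.27,1,-0.16,0.75,-0.19,-0.27,0,0.27,1,-0.16,0.75,-0.19,-0.27,0,0.27,1,-0.16,0.75,-0.19,-0.27,0,0.27,1,-0.16,0.75,-0.19,-0.27,0,0.27,1]'
python3 -m pendant '[-0.16,0.75,-0.19,-0.27,0,0.27,1,-0.16,0.75,-0.19,-0.27,0,0.27,1,-0.16,0.75,-0.19,-0.27,0,0.27,1,-0.16,0.75,-0.19,-0.27,0,0.27,1,-0.16,0.75,-0.19,-0.27,0,0.27,1,-0.16,0.75,-0.19,-0.27,0,0.27,1,-0.16,0.75,-0.19,-0.27,0,0.27,1,-0.16,0.75,-0.19,-0.27,0,0.27,1,-0.16,0.75,-0.19,-0.27,0,0.27,1,-0.16,0.75,-0.19,-0.27,0,0.27,1,0,0,0,0,0,0,1]'
python3 - <<'E'
from sim import *
q=get_obs()['joint_positions']; T=cur(); print(q.round(2))
f,RF=final(45,1); print(f)
T,q=go(T,q,f+[-25,5,60],RF,7,'F')
im=capture('top'); save('t5',cv2.resize(im[190:350,390:630],None,fx=3,fy=3))
save('s5',cv2.resize(capture('scene')[150:310,60:300],None,fx=3,fy=3))
E
```

```text
time: 26.65
tool_pos: [622.9, 75.4, 233.1]
tcp_rot: [-3.139, -0.783, 0.352]
contact_force: [0.1, 1.0, -2.4]
grip_width: 55.9
finger_force: 30.0
time: 27.65
tool_pos: [602.9, -160.9, 240.3]
tcp_rot: [-3.137, -0.784, 0.081]
contact_force: [0.1, -0.5, -1.2]
grip_width: 56.1
finger_force: 30.0
time: 28.75
tool_pos: [520.9, -384.1, 246.8]
tcp_rot: [-3.139, -0.785, -0.187]
contact_force: [-0.5, 0.5, -1.7]
grip_width: 56.1
finger_force: 30.0
[-1.02  0.3   1.82  0.97  0.69  0.07]
[ 583.66813152 -442.94446067   78.56497116]
F 7 [-0.207, 0.22, 0.522, 0.007, 0.0, -0.012]
F end [ 559. -438.  139.] [-1.01  0.55  1.75  1.2   0.6  -0.22] max/row [0.   0.04 0.01 0.03 0.02 0.04] j6rng -0.22 0.07 j5min 0.6
```

View pics/s5.png

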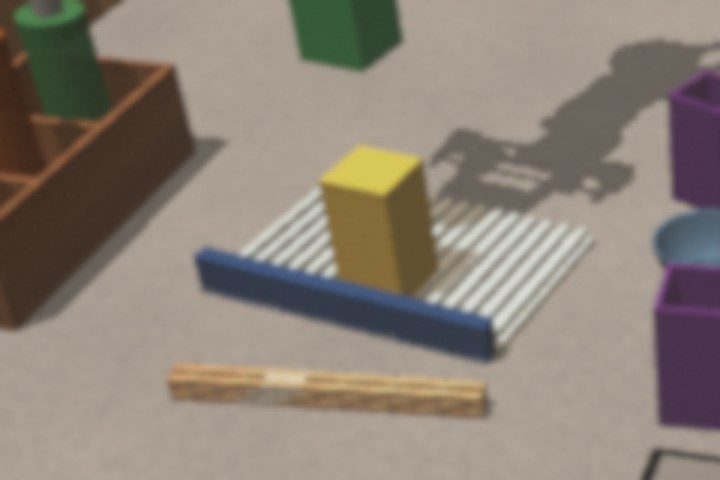

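The cup hangs mouth down over the tray side. Yellow cup2 stands nearer the right (+y) end, so the left (−y) end is the wider free part. Lowering now.

```bash
python3 -m pendant '[-0.21,0.22,0.52,0,0,0,1,-0.21,0.22,0.52,0,0,0,1,-0.21,0.22,0.52,0,0,0,1,-0.21,0.22,0.52,0,0,0,1,-0.21,0.22,0.52,0,0,0,1,-0.21,0.22,0.52,0,0,0,1,-0.21,0.22,0.52,0,0,0,1,0,0,0,0,0,0,1]'
python3 - <<'E'
from sim import *
f,RF=final(45,1); T=cur(); plan(f+[-25,5,12],RF,6); plan(f-20*tx+[0,0,12],RF,6)
im=capture('scene'); save('s6',cv2.resize(im[150:310,60:300],None,fx=3,fy=3))
save('w6',capture('wrist'))
hsv=cv2.cvtColor(im,cv2.COLOR_RGB2HSV)
E
```

```text
time: 29.65
tool_pos: [559.2, -434.3, 136.6]
tcp_rot: [-3.136, -0.783, -0.183]
contact_force: [0.3, 0.9, -2.5]
grip_width: 56.0
finger_force: 30.0
N 6 row [-0.18, 0.021, 0.182, -0.004, 0.007, -0.009] mid [ 559. -436.  114.]
N 6 row [-0.158, 0.024, 0.203, -0.004, 0.007, -0.009] mid [ 562. -437.  114.]
```

View pics/s6.png

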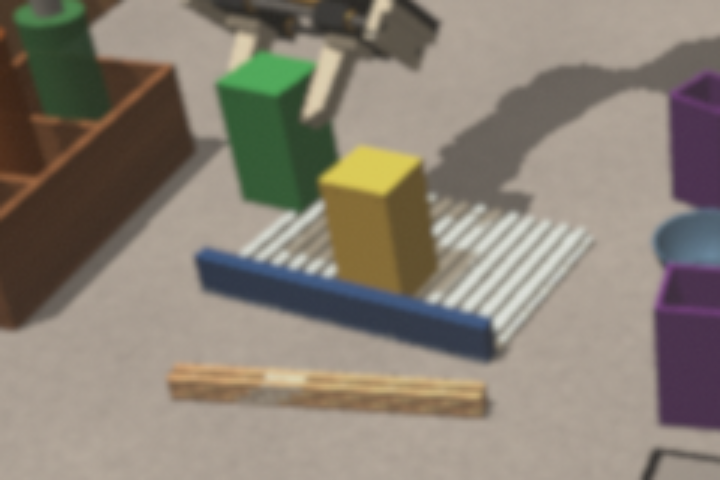

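```bash
python3 -m pendant '[-0.17,0.03,0.19,0,0,0,1,-0.17,0.03,0.19,0,0,0,1,-0.17,0.02,0.19,0,0,0,1,-0.17,0.02,0.19,0,0,0,1,-0.17,0.02,0.19,0,0,0,1,-0.17,0.02,0.19,0,0,0,1,0,0,0,0,0,0,1,0,0,0,0,0,0,1]'
python3 -m pendant '[-0.05,0,0.05,0,0,0,1,-0.05,0,0.05,0,0,0,1,-0.05,0,0.05,0,0,0,1,0,0,0,0,0,0,1]'
python3 - <<'E'
from sim import *
f,RF=final(45,1); T=cur(); print('dz to f',f-T[:3,3]); plan(f,RF,1)
E
```

```text
time: 30.55
tool_pos: [560.7, -440.3, 93.5]
tcp_rot: [-3.141, -0.785, -0.181]
contact_force: [0.8, 0.4, -2.3]
grip_width: 55.8
finger_force: 30.0
time: 30.95
tool_pos: [560.6, -440.2, 87.2]
tcp_rot: [-3.141, -0.785, -0.181]
contact_force: [0.1, -0.4, -2.2]
grip_width: 55.6
finger_force: 30.0
dz to f [23.05213579 -2.7254624  -8.60760002]
N 1 row [0.343, -0.048, 0.749, 0.017, 0.002, -0.029] mid [ 561. -440.   87.]
```

```bash
python3 -m pendant '[-0.05,0,0.05,0,0,0,1,-0.05,0,0.05,0,0,0,1,0,0,0,0,0,0,1]'
python3 -m pendant '[-0.03,0,0.03,0,0,0,1,-0.03,0,0.03,0,0,0,1,0,0,0,0,0,0,1]'
python3 -m pendant '[-0.03,0,0.03,0,0,0,1,0,0,0,0,0,0,1]'
```

```text
time: 31.25
tool_pos: [560.6, -440.2, 82.8]
tcp_rot: [-3.141, -0.785, -0.181]
contact_force: [0.6, -0.1, -2.5]
grip_width: 55.9
finger_force: 30.0
time: 31.55
tool_pos: [560.7, -440.3, 80.5]
tcp_rot: [-3.141, -0.785, -0.181]
contact_force: [0.0, 0.0, -2.0]
grip_width: 56.0
finger_force: 30.0
time: 31.75
tool_pos: [561.0, -440.5, 80.1]
tcp_rot: [3.142, -0.787, -0.18]
contact_force: [-1.0, 1.6, 1.6]
grip_width: 56.2
finger_force: 30.0
```

```bash
python3 -m pendant '[0.06,0,0.06,0,0,0,1,0.06,0,0.06,0,0,0,1,0.06,0,0.06,0,0,0,1,0.06,0,0.06,0,0,0,1,0.06,0,0.06,0,0,0,1,0.06,0,0.06,0,0,0,1,0.06,0,0.06,0,0,0,1,0.06,0,0.06,0,0,0,1,0,0,0,0,0,0,1]'
python3 -m pendant '[0.03,0,0.03,0,0,0,1,0.03,0,0.03,0,0,0,1,0,0,0,0,0,0,1]'
```

```text
time: 32.65
tool_pos: [581.3, -444.4, 80.0]
tcp_rot: [3.141, -0.787, -0.18]
contact_force: [-0.5, -0.9, 3.4]
grip_width: 56.3
finger_force: 30.0
time: 32.95
tool_pos: [583.5, -444.8, 80.0]
tcp_rot: [3.141, -0.786, -0.18]
contact_force: [-3.0, 1.0, 4.4]
grip_width: 56.2
finger_force: 30.0
```

```bash
python3 -m pendant '[0.03,0,0.03,0,0,0,1,0,0,0,0,0,0,1]'
python3 -m pendant '[0.03,0,0.03,0,0,0,1,0,0,0,0,0,0,1]'
python3 -m pendant '[0.03,0,0.03,0,0,0,1,0,0,0,0,0,0,1]'
```

```text
time: 33.15
tool_pos: [584.1, -444.9, 80.2]
tcp_rot: [3.141, -0.786, -0.18]
contact_force: [-11.1, 1.7, 10.8]
grip_width: 55.8
finger_force: 30.0
time: 33.35
tool_pos: [585.1, -445.1, 80.5]
tcp_rot: [3.141, -0.786, -0.18]
contact_force: [-14.3, 4.4, 13.9]
grip_width: 55.8
finger_force: 30.0
time: 33.55
tool_pos: [586.4, -445.3, 80.8]
tcp_rot: [3.141, -0.787, -0.18]
contact_force: [-17.2, 4.7, 16.3]
grip_width: 55.7
finger_force: 30.0
```

Firm against the rail. Partly open, keeping clear of cup2, and check before retreating.

```bash
python3 -m pendant '[0,0,0,0,0,0,-0.3,0,0,0,0,0,0,-0.4,0,0,0,0,0,0,-0.5,0,0,0,0,0,0,-0.6,0,0,0,0,0,0,-0.65,0,0,0,0,0,0,-0.65]'
python3 -m pendant '[0,0,-0.2,0,0,0,-0.65,0,0,-0.5,0,0,0,-0.65,0,0,-0.7,0,0,0,-0.65,0,0,-0.7,0,0,0,-0.65,0,0,-0.7,0,0,0,-0.65,0,0,-0.7,0,0,0,-0.65,0,0,-0.7,0,0,0,-0.65,0,0,-0.7,0,0,0,-0.65,0,0,0,0,0,0,-0.65]'
python3 - <<'E'
from h import *
s=capture('scene'); t=capture('top')
save('e',np.hstack([cv2.resize(s[150:310,60:260],(400,320)),cv2.resize(t[190:330,390:565],(400,320))]))
hsv=cv2.cvtColor(t,cv2.COLOR_RGB2HSV)
for n,lo,hi in (('green',(45,110,60),(85,255,255)),('yellow',(22,150,150),(35,255,255))):
    m=cv2.inRange(hsv,lo,hi);m[:200]=0;m[290:]=0;m[:,:440]=0;m[:,560:]=0
    c=max(cv2.findContours(m,0,1)[0],key=cv2.contourArea)[:,0]
    r=cv2.minAreaRect(np.array([atz('top',p,117)[:2] for p in c],np.float32)); v=np.array(r[0])-[548.1,-350.2]
    print(n,r,'tray',v@[.984,-.177],v@[.177,.984])
E
```

```text
time: 34.15
tool_pos: [587.1, -445.0, 79.2]
tcp_rot: [-3.141, -0.785, -0.181]
contact_force: [-0.3, 0.2, 0.5]
grip_width: 75.5
finger_force: 0.0
time: 35.05
tool_pos: [483.4, -427.2, 186.2]
tcp_rot: [3.137, -0.788, -0.179]
contact_force: [-0.0, -0.4, 0.0]
grip_width: 75.4
finger_force: 0.0
green ((578.9778442382812, -441.6956787109375), (56.76447296142578, 56.852500915527344), 79.66480255126953) tray 46.57853386230467 -84.56636942138674
yellow ((586.812255859375, -345.4210205078125), (53.94971466064453, 54.82406234741211), 81.01313781738281) tray 37.24698039550779 11.55458510742186
```

View pics/e.png

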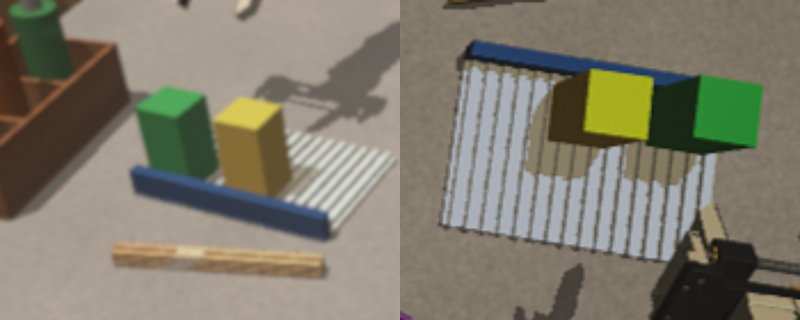

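The green cup stands mouth down and square against the rail at tray (46.6, −84.6) mm. cup2 is unmoved and the fingers are clear, so I'm handing the job in.

```bash
python3 -c "
from plant import close_job
print(close_job())"
```

```text
the job is handed in; nothing more can be done
None
```

The green cup was tipped on to its side, let go, regrasped and set mouth down on the tray, square against the blue rail; the job is handed in at about 35 s on the robot's clock, but no verdict came back.

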